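Close the board carrier and start its clamp bolt

ROBOT

A 6-joint arm with a two-finger parallel gripper is mounted at the origin on the work surface. World frame = base frame: x ahead of the robot, y to its left, z up, the work surface at z = 0. Lengths are in m, angles in degrees, forces in N, time in s.
With the tool pointing down it reaches from about 0.325 to 1 m from the base axis. Payload 5.1 kg.
Tool frame: the origin (TCP) lies at the very end of the fingers, on their centre line; the grasp point (between the pads) lies 19 mm behind it; y points along the fingers, x is the direction in which the jaws open and shut, and the axes are right-handed (so a half turn about y gives the same grasp; the last joint's range is limited). The gripper opens to 85 mm and grips with 20 to 120 N. Pads are 22 mm wide; open, the fingers measure 114 mm over their backs; the gripper's body (76 mm by 85 mm) begins 54 mm behind the grasp point. The pads swing forward as they close: fully open they stand 13 mm farther back than shut.
Start: joints at [-69.706, 7.093, 94.555, -0, 78.352, -4.733], TCP at [0.275, -0.589, 0.231] pointing down, gripper open.
Joint ranges: [-149.61, 149.61], [-58.7, 133.49], [1.44, 155.28], [-77.14, 257.14], [18.33, 153.61], [-166.67, 166.67]. Speed limits (degrees/s): [147.25, 147.25, 180, 180, 180, 180].

INTERFACE

Orientations are given as [roll, pitch, yaw] about the fixed x, y, z axes, in that order (R = Rz(yaw) Ry(pitch) Rx(roll)).
In Python, from plant import readout, imaging, ticket, finder gives the robot as it stands.
- The arm moves only by the tool apply_moves, never from a script. Its argument "commands" is a list of rows, each a list of 2 entries, a list of its own where there are three numbers: the shift along the tool's x, y, z in cm, then the turn, a rotation vector about the tool's x, y, z in rad. A call has 1 to 20 rows; each row is the pose to reach, as a shift and turn from the pose commanded when the call began, along the tool's axes at that moment; what a row does not reach only later rows make up. A row lasts 1/10 s, in which the tool goes at most 50 mm and 8.59 degrees, less where a joint would pass 70% of its speed; a pose out of reach is approached as far as the arm can. A call with a gripper value outside its range is refused whole. "fingers" is the closure, from -1 (fully open) to 1 (shut), set as the call begins (left out, the last holds). The fingers move at their own pace and stop on an object; "newtons" is the grip in N (left out, the last holds). Time passes only in rows, so rows that repeat a pose let the fingers close. It gives the time, the measured TCP pose, the force and the opening at its end, in the units of the state.
- readout.sense(): the state, without advancing time (a new reading comes with each control period).
- imaging.get_image(name): name is "side" or "top"; returns the picture (420x560x3 uint8, red, green, blue); there is no depth.
- imaging.camera_params(name): a dict with "intrinsics" (3x3 intrinsics, pixels), "position" and "orientation" of the camera in the world. Camera axes: x right, y down, z forward; pixel columns grow to the right and rows downward; lengths in m; the calibration is good to about 2 mm. A picture is of the moment at which its call begins. camera_params takes no time and is no camera call.
- ticket.finish_job(): hands the job in, once; it reports no verdict.
Trained networks look in the newest picture that a camera, given by its name, has taken for a name from the list of things; names that differ only in an ending like _2 or _b are one class to them, and where a whole thing is asked for, a point or a joint stands for the part that bears it (a point fixed in the world has none). Each returns a list of dicts, best first, with "conf" (0 to 1); they miss things now and then, are a little off and sometimes report something else, mostly with a low value. They report only what shows in the picture. A call takes as long as a camera call.
- finder.trace(query, camera): "region" (420x560 bool, what is visible of it) and "box" ([left, top, right, bottom] in pixels, round what is visible of it).
The state is a dict: "clock": time; "joint_pos": joint angles; "joint_vel": joint speeds; "joint_efforts": joint torques, N m; "ee_pos": TCP position; "eef_rot": TCP orientation; "force": force on the tool from outside, world axes, zero at the start; "ft_torque": the same for the moment, N m; "grip_width": opening from 0.0 (shut) to 1.0 (fully open).
Only numpy, scipy, OpenCV 4.12 (cv2) and the standard library are available. Lean on these libraries where they do the work, as an engineer would, in place of code of your own. Each camera call takes 0.05 s, during which the arm holds its last target. There are 200 camera calls.

TASK

Fold the raised cover of the circuit-board carrier down flat over the board. Then turn its crank bolt backward (anticlockwise from above) until it drops into the start of its thread, turn it forward (clockwise) one full turn, and finish while holding the bolt there by its handle, gripped and still. Leave the other things on the bench where they are.

Things in the scene. Friction and masses are not known exactly. Their poses are not given: they have to be found in the camera images.
- carrier: Flat aluminium circuit-board carrier, fixed to the bench, 200 mm (x) by 240 mm (y), 42 mm high. Origin: centre of its underside on the bench, z up. Its x axis points from the hinge edge (nearer the robot) to the bolt edge.
- cover_hinge (a point): Middle of the hinge of the black cover frame: 85 mm towards -x from the carrier's centre, 50 mm above the bench, level with the cover's upper face when flat. Hinge line along the carrier's y, 8 mm below this point when flat. Frame turns with the cover: x to the far edge, z out of the upper face.
- cover (a joint): Angle of the cover, rad: 0 = flat shut, at its stop; grows as the far edge lifts (1.57 upright). Starts at 0.8 to 1.3, upper face to the robot. Stiff hinge, 0.7 N m friction: stays where left, 5 to 10 N at the far edge moves it.
- cover_front (a point): Point on the cover's upper face on the bolt's axis, 150 mm from the hinge line. The cover is 8 mm thick, 220 mm wide (y), 185 mm from hinge line to far edge. Its side bars, 40 mm wide, centred 90 mm to either side of the middle, and its 65 mm wide far bar can be pushed on; the middle is open. Flat, its upper face is 50 mm above the bench.
- boss_rim (a point): Centre of the flat rim of the brass threaded boss (40 mm across), fixed in the carrier 65 mm towards +x from its centre, 34 mm above the bench. This is the bolt's axis when the cover is flat. The thread starts at a slot in the rim on the carrier's +x side.
- bolt (a joint): Turn of the crank bolt, rad, growing forward (clockwise from above). At 0 its side lug and crank arm point along the carrier's +x, lug over the slot. Starts at 1.1 to 2.8, lug on the rim once the cover is flat. Friction 0.06 N m. It drops between +0.1 and -0.15; a stop prevents turning further back. Undropped it jams forward at 5.6. One turn after the drop (no stop there): about 6.28.
- plunge (a joint): How far the bolt has slid down through the cover, m: 0.004 with the lug on the rim (cover flat), 0.012 dropped into the slot, then 8 mm more for each turn forward (0.020 after one). Range 0 to 0.026. The bolt (about 0.28 kg) slides freely: it drops by itself if not gripped, or when pressed down with 2 to 6 N if gripped. With the cover raised it may hang lower.
- sleeve: The crank's handle: upright round aluminium sleeve, 14 mm in diameter, 45 mm long, 40 mm from the bolt's axis on an 8 mm thick crank arm. It spins freely, so it can be carried round gripped, without turning the hand. Origin: centre of its lower end, just above the arm; z along the sleeve. Cover flat: 89.5 mm above the bench minus the plunge.
- brush: Bystander: black bench brush, 170 mm long, lying on the bench.
- reel: Bystander: grey reel, 64 mm in diameter, 46 mm high.
- jar: Bystander: small white jar with a metal cap, 48 mm in diameter, 50 mm high.

How it is judged:
By the outcome, as a careful person would: the job done as asked, in the order asked, and still so for the second after the job is handed in, while the arm keeps its last pose, push and grip.
It also fails if it takes over 58 s, if anything falls off the work surface, if the arm or the gripper's body presses on something with over 40 N, if the wrist force passes 120 N, or if a joint passes its speed limit or range.

## Working session

There is one attempt and no reset: what is moved stays moved. The work goes in short steps, Python scripts to look and compute and a tool call to move; the robot and the scene stay as the last step left them, time stands still between calls to the robot, and variables do not carry over. Pictures are saved under pics/ and viewed, about 8 in all and at most 12, crops included, and the job is handed in when it is done.

Besides the shell and the picture viewer there is one more tool, called after "Call:" as a command line: name --argument value ..., lists and objects as JSON in quotes. apply_moves: Moves the arm, as the interface text tells. Its arguments: {"type":"object","properties":{"commands":{"type":"array","items":{"type":"array"}},"fingers":{"type":"number"},"newtons":{"type":"number"}},"required":["commands"]}

```bash
mkdir -p pics; ls
python3 - <<'E'
from plant import readout, imaging, ticket, finder
import cv2,numpy as np
np.set_printoptions(precision=4,suppress=True)
print(readout.sense())
ims=[]
for c in("side","top"):
    im=imaging.get_image(c); cv2.imwrite(f"pics/{c}0.png",im[:,:,::-1]); print(imaging.camera_params(c))
    for q in("carrier","cover","bolt","sleeve","boss_rim","brush","reel","jar"):
        for r in finder.trace(q,c)[:2]:
            m=r["region"]; ys,xs=np.nonzero(m); print(c,q,round(r["conf"],2),r["box"],xs.mean().round(1),ys.mean().round(1),m.sum())
E
```

```text
pics
{'clock': 0.0, 'joint_pos': array([-69.7066,   7.136 ,  94.6349,  -0.0003,  78.352 ,  -4.7318]), 'joint_vel': array([ 0.0015,  0.0618,  0.036 , -0.0728,  0.1469, -0.0145]), 'joint_efforts': array([  0.0025, -42.3613, -36.5453,  -0.0001,   0.0067,   0.    ]), 'ee_pos': array([ 0.2747, -0.5884,  0.23  ]), 'eef_rot': array([-89.9901,   0.1225, -64.9748]), 'force': array([ 0.916 , -0.2373,  0.2802]), 'ft_torque': array([ 0.019 , -0.0312,  0.0019]), 'grip_width': 0.9971151374752444}
{'intrinsics': array([[531.8151,   0.    , 285.1326],
       [  0.    , 531.8151, 214.3717],
       [  0.    ,   0.    ,   1.    ]]), 'position': array([-0.5435, -0.3523,  1.336 ]), 'orientation': array([-135.9343,    0.5445,  -73.7079])}
side carrier 0.92 [252.3, 244.3, 342.1, 294.4] 295.4 265.5 2901
side carrier 0.66 [255.5, 247.6, 329.5, 280.3] 293.8 262.4 1117
side cover 0.91 [256.4, 243.3, 328.8, 280.5] 294.2 262.6 1118
side cover 0.6 [251.9, 245.9, 343.1, 293.5] 295.3 265.6 2823
side brush 0.32 [429.1, 280.1, 446.1, 302.3] 436.4 290.6 262
side reel 0.85 [139.6, 212.3, 160.9, 233.4] 147.2 222.3 347
s
[... 315 characters left out ...]
.0, 210.2, 357.0, 286.0] 310.8 246.1 5510
top carrier 0.32 [310.1, 215.5, 319.6, 221.3] 313.0 219.1 43
top cover 0.84 [265.6, 214.8, 360.2, 282.7] 312.2 246.5 3523
top cover 0.55 [310.9, 232.3, 320.4, 261.1] 316.3 246.8 144
top bolt 0.6 [270.7, 216.6, 363.0, 280.8] 312.2 246.7 3449
top bolt 0.57 [311.8, 232.2, 320.0, 257.4] 316.2 246.0 159
top sleeve 0.58 [311.9, 249.6, 318.8, 263.5] 317.3 254.2 77
top boss_rim 0.47 [306.4, 216.4, 316.8, 220.6] 312.5 219.0 22
top brush 0.84 [244.8, 166.8, 302.2, 187.8] 269.8 176.7 575
top brush 0.31 [444.2, 251.2, 469.0, 267.6] 458.8 256.7 284
top reel 0.74 [118.4, 232.2, 146.4, 250.9] 131.3 241.3 469
top jar 0.61 [449.2, 250.9, 467.8, 267.4] 459.6 256.8 305
```

Run:
```python
import cv2,numpy as np
a=cv2.imread("pics/side0.png")[200:320,200:370];b=cv2.imread("pics/top0.png")[150:300,230:390]
a=cv2.resize(a,None,fx=3.0,fy=3.0,interpolation=cv2.INTER_CUBIC)[:, :400+110]
cv2.imwrite("pics/a.png",cv2.resize(cv2.imread("pics/side0.png")[200:320,220:370],(750,600),interpolation=cv2.INTER_CUBIC))
cv2.imwrite("pics/b.png",cv2.resize(b,(640,600),interpolation=cv2.INTER_CUBIC))
```

```text
(no output)
```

View pics/a.png

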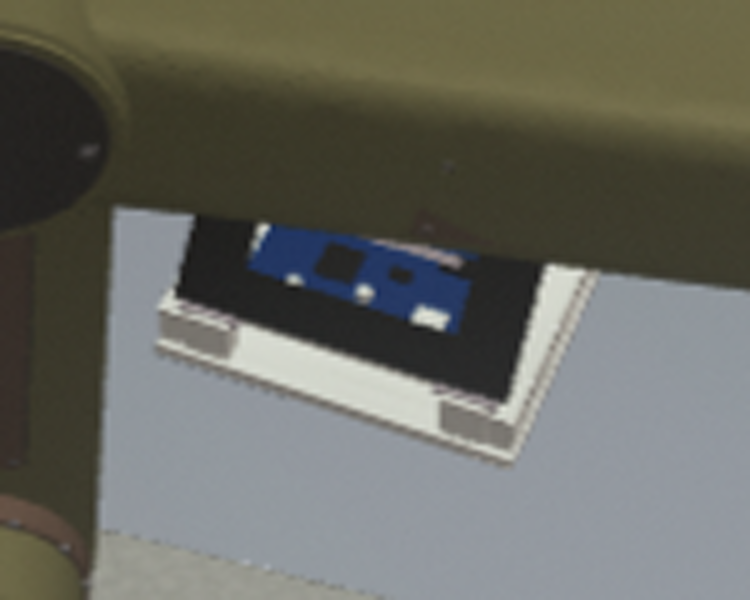

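View pics/b.png

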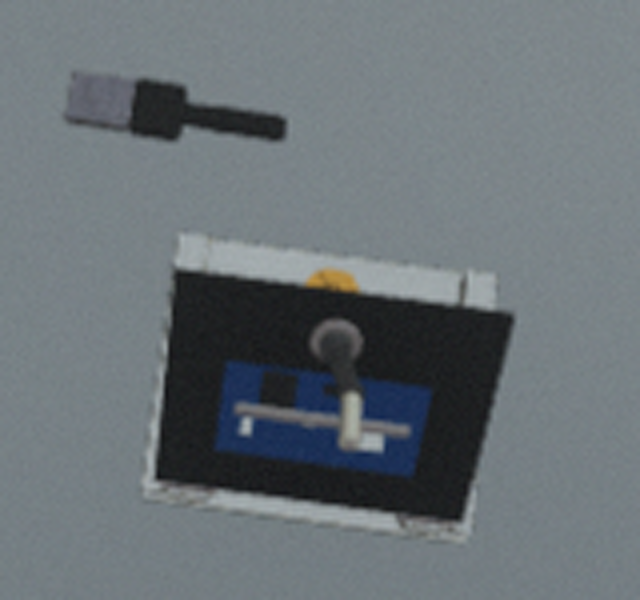

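View pics/top0.png

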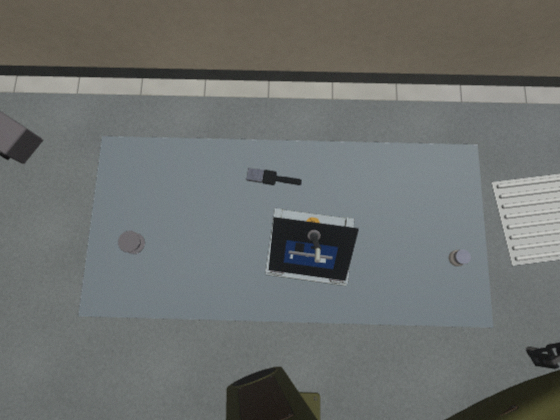

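The top view shows the black cover raised. In full-picture pixels its corners are about (274,218), (358,228), (347,280) and (269,271). The brass boss shows at (313,219) behind the far edge, and the sleeve is around (317,254), pointing toward the robot. The side camera is mostly blocked by the arm.

Next I fit the carrier pose and cover angle.

```bash
cat > h.py <<'E'
import numpy as np
from scipy.spatial.transform import Rotation as R
from scipy.optimize import least_squares
from plant import readout, imaging, ticket, finder
np.set_printoptions(precision=4,suppress=True)
def proj(P,c):
    p=imaging.camera_params(c); Rm=R.from_euler('xyz',p["orientation"],degrees=True).as_matrix()
    q=(np.atleast_2d(P)-p["position"])@Rm; u=q@p["intrinsics"].T
    return u[:,:2]/u[:,2:]
def ray(uv,z,c):
    p=imaging.camera_params(c); Rm=R.from_euler('xyz',p["orientation"],degrees=True).as_matrix()
    d=Rm@np.linalg.solve(p["intrinsics"],[uv[0],uv[1],1]); return p["position"]+d*(z-p["position"][2])/d[2]
def T(x,y,yaw,P):
    return R.from_euler('z',yaw).apply(np.atleast_2d(P))+[x,y,0]
def cov(th,P): # P in cover frame relative to hinge line (x along, y, z out of face; upper face z=.008) -> carrier frame
    return R.from_euler('y',-th).apply(np.atleast_2d(P))+[-.085,0,.042]
E
python3 - <<'E'
from h import *
f=lambda L:np.array(L)/4+[230,150]
cv_=f([(175,272),(514,313),(467,520),(158,483)]); ca=f([(178,233),(497,272),(470,540),(143,497)])
CV=[[.185,.11,.008],[.185,-.11,.008],[0,-.11,.008],[0,.11,.008]]
def res(p):
    x,y,w,th,zc=p
    CA=[[.1,.12,zc],[.1,-.12,zc],[-.1,-.12,zc],[-.1,.12,zc]]
    return np.r_[(proj(T(x,y,w,cov(th,CV)),"top")-cv_).ravel(),(proj(T(x,y,w,CA),"top")-ca).ravel()]
for th0 in(.8,1.2):
    s=least_squares(res,[.5,0,0,th0,.02],loss='soft_l1'); print(s.x,s.cost); print(res(s.x).reshape(-1,2))
x,y,w,th,zc=s.x
print("boss",(proj(T(x,y,w,[[.065,0,.034],[.085,0,.034]]),"top")-[230,150])*4)
for b in(1.1,1.5,2,2.4,2.8):
  for pl in (.004,.026):
    P=[[.15,0,.008],*[[.15+.04*np.cos(b),-.04*np.sin(b),.0475-pl+d] for d in(0,.045)]]
    print(b,pl,((proj(T(x,y,w,cov(th,P)),"top")-[230,150])*4).ravel())
E
```

```text
[ 0.5099 -0.0739 -0.0986  0.8101  0.0149] 0.9513858988882764
[[ 0.2748 -0.0952]
 [ 0.7737  0.0374]
 [-0.398   0.5878]
 [-0.2567  0.1198]
 [-0.0038 -0.0925]
 [-0.754  -0.2822]
 [ 0.1795 -0.3307]
 [ 0.0478  0.0745]]
[ 0.5099 -0.0739 -0.0986  0.8101  0.0149] 0.9513858988883619
[[ 0.2748 -0.0952]
 [ 0.7737  0.0374]
 [-0.398   0.5878]
 [-0.2567  0.1198]
 [-0.0038 -0.0925]
 [-0.754  -0.2822]
 [ 0.1795 -0.3307]
 [ 0.0478  0.0745]]
boss [[332.5629 292.1681]
 [335.4294 265.8626]]
1.1 0.004 [338.7887 335.4655 397.9631 353.4955 398.8765 398.961 ]
1.1 0.026 [338.7887 335.4655 397.5415 332.5068 398.4211 376.2915]
1.5 0.004 [338.7887 335.4655 400.9171 373.2766 401.9384 419.1104]
1.5 0.026 [338.7887 335.4655 400.4454 352.1073 401.4292 396.2613]
2 0.004 [338.7887 335.4655 390.7183 396.2256 391.3317 442.4195]
2 0.026 [338.7887 335.4655 390.4349 374.8763 391.026  419.3959]
2.4 0.004 [338.7887 335.4655 373.2829 409.7457 373.2197 456.0999]
2.4 0.026 [338.7887 335.4655 373.3121 388.3132 373.2512 432.9998]
2.8 0.004 [338.7887 335.4655 350.5658 416.8026 349.6322 463.1865]
2.8 0.026 [338.7887 335.4655 350.9976 395.3502 350.0974 440.0738]
```

```bash
cat >> h.py <<'E'
X,Y,W=.5099,-.0739,-.0986
def rows(pts,yaw=None):
    """world TCP targets -> tool-axis shift cm (from measured pose), turn about tool y"""
    s=readout.sense(); Rm=R.from_euler('xyz',s["eef_rot"],degrees=True)
    print("pose",s["ee_pos"],s["eef_rot"],"F",s["force"],"w",s["grip_width"],"t",s["clock"])
    if yaw is not None:
        print("turn",(R.from_euler('xyz',[-90,0,yaw],degrees=True)*Rm.inv()).as_rotvec()@Rm.as_matrix())
    print((Rm.inv().apply(np.atleast_2d(pts)-s["ee_pos"])*100).round(2))
E
python3 - <<'E'
from h import *
th=1.0
P=T(X,Y,W,cov(th,[.145,.08,.012]))[0]; print(P)
rows([[P[0]-.03,P[1],max(P[2],.24)],P],-95.65)
E
```

```text
[0.5011 0.0074 0.1705]
pose [ 0.275  -0.589   0.2313] [-89.9994  -0.0008 -64.9709] F [-0.0164  0.1808 -0.96  ] w 0.996083933527126 t 0.9
turn [-0.      0.5355  0.    ]
[[-45.74  -0.87  43.  ]
 [-44.47   6.08  45.72]]
```

Call:
apply_moves --commands '[[[-20, -1.5, 19], [0, 0.25, 0]], [[-20, -1.5, 19], [0, 0.25, 0]], [[-20, -1.5, 19], [0, 0.25, 0]], [[-20, -1.5, 19], [0, 0.25, 0]], [[-45.7, -0.9, 43], [0, 0.5355, 0]], [[-45.7, -0.9, 43], [0, 0.5355, 0]], [[-45.7, -0.9, 43], [0, 0.5355, 0]], [[-45.7, -0.9, 43], [0, 0.5355, 0]], [[-45.7, -0.9, 43], [0, 0.5355, 0]], [[-45.7, -0.9, 43], [0, 0.5355, 0]], [[-45.7, -0.9, 43], [0, 0.5355, 0]], [[-45.7, -0.9, 43], [0, 0.5355, 0]], [[-45.7, -0.9, 43], [0, 0.5355, 0]], [[-45.7, -0.9, 43], [0, 0.5355, 0]], [[-45.7, -0.9, 43], [0, 0.5355, 0]]]' --fingers 1 --newtons 40

```text
clock: 2.4
ee_pos: [0.4712, 0.0075, 0.2403]
eef_rot: [-90.0, -0.0, -95.5]
force: [-0.7, 0.4, 0.3]
grip_width: -0.001
```

Run:
```python
from h import *
rows([T(X,Y,W,cov(th,[.145,.08,z]))[0] for th,z in [(1,.012),(.85,.008),(.7,.008),(.55,.008),(.4,.008),(.27,.008),(.18,.008),(.1,.008),(.05,.008),(0,.008),(0,.005)]],-95.65)
```

```text
pose [0.4712 0.0075 0.2403] [-90.0096  -0.0266 -95.5432] F [-0.6784  0.3629  0.338 ] w -0.0006651490159531936 t 2.4
turn [0.0002 0.0019 0.0005]
[[-0.27  6.98  2.98]
 [-0.27  8.41  5.12]
 [-0.27  9.88  6.73]
 [-0.27 11.57  8.1 ]
 [-0.27 13.45  9.2 ]
 [-0.26 15.19  9.92]
 [-0.26 16.45 10.28]
 [-0.26 17.59 10.5 ]
 [-0.27 18.31 10.6 ]
 [-0.27 19.03 10.66]
 [-0.27 19.33 10.66]]
```

Call:
apply_moves --commands '[[[-0.3, 3.5, 1.5], [0, 0, 0]], [[-0.3, 7, 3], [0, 0, 0]], [[-0.3, 7.7, 4], [0, 0, 0]], [[-0.3, 8.4, 5.1], [0, 0, 0]], [[-0.3, 9.1, 6], [0, 0, 0]], [[-0.3, 9.9, 6.7], [0, 0, 0]], [[-0.3, 10.7, 7.5], [0, 0, 0]], [[-0.3, 11.6, 8.1], [0, 0, 0]], [[-0.3, 12.5, 8.7], [0, 0, 0]], [[-0.3, 13.4, 9.2], [0, 0, 0]], [[-0.3, 14.3, 9.6], [0, 0, 0]], [[-0.3, 15.2, 9.9], [0, 0, 0]], [[-0.3, 16, 10.2], [0, 0, 0]], [[-0.3, 16.8, 10.4], [0, 0, 0]], [[-0.3, 17.6, 10.5], [0, 0, 0]], [[-0.3, 18.2, 10.6], [0, 0, 0]], [[-0.3, 18.7, 10.7], [0, 0, 0]], [[-0.3, 19.0, 10.7], [0, 0, 0]], [[-0.3, 19.2, 10.7], [0, 0, 0]], [[-0.3, 19.2, 10.7], [0, 0, 0]]]'

```text
clock: 4.4
ee_pos: [0.5779, -0.0004, 0.05]
eef_rot: [-90.1, 0.0, -95.6]
force: [-7.0, 0.1, 11.8]
grip_width: 0.003
```

Call:
apply_moves --commands '[[[0, 0.2, 0], [0, 0, 0]], [[0, 0.3, 0], [0, 0, 0]], [[0, 0.3, 0], [0, 0, 0]]]'

```text
clock: 4.7
ee_pos: [0.578, -0.0004, 0.0498]
eef_rot: [-90.1, -0.0, -95.6]
force: [-15.4, 1.5, 28.2]
grip_width: 0.0
```

Call:
apply_moves --commands '[[[0, -4, 0], [0, 0, 0]], [[0, -8, -5], [0, 0, 0]], [[0, -12, -10], [0, 0, 0]], [[-4, -12, -15], [0, 0, 0]], [[-8, -12, -18], [0, 0, 0]], [[-8, -12, -18], [0, 0, 0]]]' --fingers -0.2

```text
clock: 5.3
ee_pos: [0.4052, 0.098, 0.1658]
eef_rot: [-89.9, 0.1, -95.7]
force: [-0.4, 0.6, -1.0]
grip_width: 0.603
```

Run:
```python
from h import *
import cv2
s=readout.sense();print(s["clock"],s["ee_pos"],s["eef_rot"],s["grip_width"])
for c,q,w in(("top",(260,200,370,290),None),("side",(220,190,370,310),None)):
    im=imaging.get_image(c)
    l,t,r,b=q; cv2.imwrite(f"pics/{c}1.png",cv2.resize(im[t:b,l:r,::-1],None,fx=5,fy=5,interpolation=cv2.INTER_CUBIC))
    for n in("sleeve","bolt","cover"):
        for d in finder.trace(n,c)[:2]:
            ys,xs=np.nonzero(d["region"]); print(c,n,round(d["conf"],2),d["box"],xs.mean().round(1),ys.mean().round(1))
print(proj(T(X,Y,W,cov(0,[[.185,.11,.008],[.185,-.11,.008],[0,-.11,.008],[0,.11,.008]])),"top"))
for b in(2.4,2.6,2.8,3):
    P=[[.15+.04*np.cos(b),-.04*np.sin(b),.0475-.004+d] for d in(0,.045)]
    print(b,proj(T(X,Y,W,cov(0,P)),"top").ravel(),proj(T(X,Y,W,cov(0,P)),"side").ravel())
```

```text
5.3 [0.4052 0.098  0.1658] [-89.8766   0.0541 -95.6643] 0.6025567395828234
top sleeve 0.61 [269.6, 205.3, 354.5, 282.2] 311.5 239.8
top bolt 0.67 [313.4, 215.2, 322.3, 234.2] 316.0 225.7
top bolt 0.4 [268.0, 205.2, 350.9, 278.6] 311.4 240.3
top cover 0.7 [267.0, 203.7, 351.6, 281.7] 311.4 240.4
side sleeve 0.57 [304.1, 228.3, 309.8, 234.9] 305.9 232.0
side bolt 0.52 [300.7, 227.9, 311.3, 238.6] 305.5 232.8
side cover 0.73 [256.7, 222.9, 342.3, 278.8] 300.0 248.2
[[277.6627 205.8856]
 [352.269  214.8984]
 [346.6939 278.4735]
 [269.4985 268.7578]]
2.4 [323.0639 231.0277 324.8006 228.2554] [310.1028 236.7144 310.4566 227.0013]
2.6 [320.6212 232.419  322.2562 229.7032] [307.6647 237.2164 307.9707 227.505 ]
2.8 [317.9336 233.2985 319.456  230.6185] [305.1292 237.344  305.3852 227.6336]
3 [315.1103 233.6296 316.5138 230.9631] [302.6023 237.0917 302.8082 227.3813]
```

View pics/top1.png

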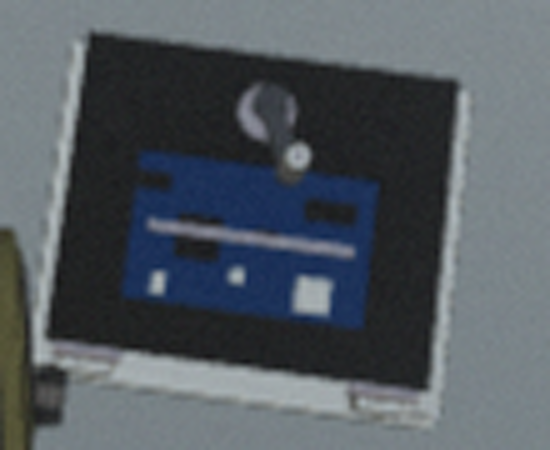

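The cover is flat, and the sleeve top at about (319.4, 231.0) matches a bolt angle of about 2.8. Next I go over the sleeve.

```bash
cat >> h.py <<'E'
def slv(b,z=None,r=.04):
    p=T(X,Y,W,[.065+r*np.cos(b),-r*np.sin(b),0])[0]; p[2]=z; return p
E
python3 - <<'E'
from h import *
rows([slv(2.8,.17),slv(2.8,.0945)],-95.65)
E
```

```text
pose [0.4073 0.0962 0.1651] [-90.0228  -0.0114 -95.7277] F [ 0.6018  0.1902 -0.0923] w 0.6027753250493784 t 5.7
turn [ 0.0004 -0.0014  0.0002]
[[17.24 -0.49 14.64]
 [17.24  7.06 14.64]]
```

Call:
apply_moves --commands '[[[4, -0.5, 3.5], [0, 0, 0]], [[8, -0.5, 7], [0, 0, 0]], [[11, -0.5, 9.5], [0, 0, 0]], [[14, -0.5, 12], [0, 0, 0]], [[17.2, -0.5, 14.6], [0, 0, 0]], [[17.2, -0.5, 14.6], [0, 0, 0]], [[17.2, 2, 14.6], [0, 0, 0]], [[17.2, 4.5, 14.6], [0, 0, 0]], [[17.2, 6, 14.6], [0, 0, 0]], [[17.2, 7.05, 14.6], [0, 0, 0]], [[17.2, 7.05, 14.6], [0, 0, 0]]]'

```text
clock: 6.8
ee_pos: [0.534, -0.0885, 0.0931]
eef_rot: [-90.2, 0.0, -95.7]
force: [0.2, 0.0, 0.0]
grip_width: 0.599
```

Run:
```python
from h import *
import cv2
rows([slv(2.8,.0945)],-95.65)
for c,q in(("top",(260,190,370,280)),("side",(250,190,350,270))):
    im=imaging.get_image(c); l,t,r,b=q; 
    cv2.imwrite(f"pics/{c}2.png",cv2.resize(im[t:b,l:r,::-1],None,fx=5,fy=5,interpolation=cv2.INTER_CUBIC))
a=cv2.imread("pics/top2.png");b=cv2.imread("pics/side2.png");o=np.zeros((450,800,3),np.uint8);o[:,:400]=a[:,:400];o[:400,400:800]=b[:,50:450];cv2.imwrite("pics/m2.png",o)
```

```text
pose [ 0.534  -0.0885  0.0931] [-90.1837   0.0316 -95.6589] F [0.2298 0.0042 0.0032] w 0.5988709251415689 t 6.8
turn [ 0.0032 -0.0002 -0.0006]
[[ 0.13 -0.14  0.18]]
```

View pics/m2.png

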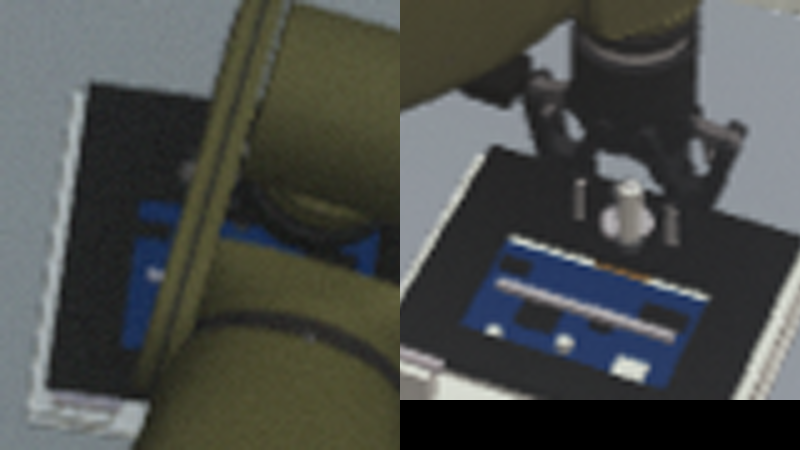

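In the side view the sleeve (composite picture about (628,210)) stands centred between the two pads at (578,200) and (672,225). I close on it now.

Call:
apply_moves --commands '[[[0.1, -0.1, 0.15], [0, 0, 0]], [[0.1, -0.1, 0.15], [0, 0, 0]], [[0.1, -0.1, 0.15], [0, 0, 0]], [[0.1, -0.1, 0.15], [0, 0, 0]], [[0.1, -0.1, 0.15], [0, 0, 0]], [[0.1, -0.1, 0.15], [0, 0, 0]]]' --fingers 1 --newtons 40

```text
clock: 7.5
ee_pos: [0.5375, -0.0899, 0.0971]
eef_rot: [-89.9, 0.0, -95.7]
force: [1.4, 1.1, 4.6]
grip_width: 0.149
```

Run:
```python
from h import *
p=readout.sense()["ee_pos"]
z=p[2]
rows([slv(b,z) for b in np.arange(2.8,-.11,-.2)],-95.65)
```

```text
pose [ 0.5375 -0.0899  0.0971] [-89.8563   0.0003 -95.6581] F [1.398  1.1412 4.6124] w 0.14935001034855086 t 7.5
turn [-0.0025 -0.0001 -0.    ]
[[ 0.02 -0.   -0.18]
 [ 0.74  0.    0.17]
 [ 1.38  0.    0.64]
 [ 1.91  0.    1.24]
 [ 2.31  0.    1.93]
 [ 2.57  0.01  2.68]
 [ 2.67  0.01  3.48]
 [ 2.62  0.01  4.27]
 [ 2.4   0.01  5.04]
 [ 2.04  0.01  5.75]
 [ 1.54  0.02  6.38]
 [ 0.93  0.02  6.89]
 [ 0.23  0.02  7.28]
 [-0.53  0.02  7.51]
 [-1.32  0.02  7.59]]
```

Call:
apply_moves --commands '[[[0.4, 0, 0], [0, 0, 0]], [[0.75, 0, 0.2], [0, 0, 0]], [[1.1, 0, 0.4], [0, 0, 0]], [[1.4, 0, 0.65], [0, 0, 0]], [[1.65, 0, 0.95], [0, 0, 0]], [[1.9, 0, 1.25], [0, 0, 0]], [[2.1, 0, 1.6], [0, 0, 0]], [[2.3, 0, 1.95], [0, 0, 0]], [[2.45, 0, 2.3], [0, 0, 0]], [[2.55, 0, 2.7], [0, 0, 0]], [[2.65, 0, 3.1], [0, 0, 0]], [[2.65, 0, 3.5], [0, 0, 0]], [[2.65, 0, 3.9], [0, 0, 0]], [[2.6, 0, 4.25], [0, 0, 0]], [[2.55, 0, 4.65], [0, 0, 0]], [[2.4, 0, 5.05], [0, 0, 0]], [[2.4, 0, 5.05], [0, 0, 0]]]'

```text
clock: 9.2
ee_pos: [0.5845, -0.1164, 0.0968]
eef_rot: [-90.1, 0.3, -95.7]
force: [-2.4, 10.3, 9.2]
grip_width: 0.144
```

```bash
cat >> h.py <<'E'
def bang(p):
    d=R.from_euler('z',-W).apply(np.array(p)-[X,Y,0])-[.065,0,0]; return -np.arctan2(d[1],d[0]),np.hypot(d[0],d[1])
E
python3 - <<'E'
from h import *
p=readout.sense()["ee_pos"]; print(bang(p))
rows([slv(b,p[2]) for b in np.arange(1.2,-.16,-.1)],-95.65)
E
```

```text
(np.float64(1.204684142726348), np.float64(0.03738731572859684))
pose [ 0.5845 -0.1164  0.0968] [-90.0847   0.2534 -95.653 ] F [-2.3886 10.269   9.1622] w 0.14370792538629137 t 9.2
turn [ 0.0015 -0.     -0.0044]
[[ 0.24 -0.    0.11]
 [ 0.07 -0.    0.48]
 [-0.13 -0.    0.82]
 [-0.36 -0.    1.15]
 [-0.62  0.    1.45]
 [-0.91  0.    1.72]
 [-1.23  0.    1.96]
 [-1.57  0.    2.17]
 [-1.93  0.01  2.35]
 [-2.31  0.01  2.48]
 [-2.7   0.01  2.58]
 [-3.09  0.01  2.64]
 [-3.49  0.01  2.66]
 [-3.89  0.01  2.64]]
```

```bash
sed -i 's/^X,Y,W=.*/X,Y,W=.5108,-.0711,-.0986/' h.py
python3 - <<'E'
from h import *
p=readout.sense()["ee_pos"]; print(bang(p))
rows([slv(b,p[2]) for b in [*np.arange(1.2,-.06,-.1),-.02]],-95.65)
E
```

```text
(np.float64(1.2450167788439508), np.float64(0.039882258536979964))
pose [ 0.5845 -0.1164  0.0968] [-90.0847   0.2534 -95.653 ] F [-2.3886 10.269   9.1622] w 0.14370792538629137 t 9.2
turn [ 0.0015 -0.     -0.0044]
[[-0.05 -0.    0.17]
 [-0.21  0.    0.54]
 [-0.41  0.    0.88]
 [-0.65  0.    1.21]
 [-0.91  0.    1.51]
 [-1.2   0.    1.78]
 [-1.52  0.    2.02]
 [-1.86  0.    2.23]
 [-2.22  0.01  2.41]
 [-2.6   0.01  2.54]
 [-2.98  0.01  2.64]
 [-3.38  0.01  2.7 ]
 [-3.78  0.01  2.72]
 [-3.86  0.01  2.72]]
```

Call:
apply_moves --commands '[[[-0.2, 0, 0.15], [0, 0, 0]], [[-0.35, 0, 0.5], [0, 0, 0]], [[-0.55, 0, 0.85], [0, 0, 0]], [[-0.8, 0, 1.2], [0, 0, 0]], [[-1.05, 0, 1.5], [0, 0, 0]], [[-1.35, 0, 1.8], [0, 0, 0]], [[-1.7, 0, 2.0], [0, 0, 0]], [[-2.0, 0, 2.25], [0, 0, 0]], [[-2.4, 0, 2.4], [0, 0, 0]], [[-2.75, 0, 2.55], [0, 0, 0]], [[-3.15, 0, 2.65], [0, 0, 0]], [[-3.55, 0, 2.7], [0, 0, 0]], [[-3.95, 0, 2.7], [0, 0, 0]], [[-4.0, 0, 2.7], [0, 0, 0]]]'

```text
clock: 10.6
ee_pos: [0.615, -0.0814, 0.0949]
eef_rot: [-90.0, -0.0, -95.6]
force: [1.5, -2.6, -1.8]
grip_width: 0.151
```

Run:
```python
from h import *
p=readout.sense()["ee_pos"]; print(bang(p))
rows([slv(-.03,p[2]) ],-95.65)
```

```text
(np.float64(0.0004426945491360028), np.float64(0.03973831600988628))
pose [ 0.615  -0.0814  0.0949] [-90.0166  -0.0203 -95.6346] F [ 1.5117 -2.625  -1.788 ] w 0.15051802685788557 t 10.6
turn [0.0003 0.0003 0.0004]
[[-0.12 -0.    0.02]]
```

The upward push has vanished and z fell 2 mm, so the bolt has begun to drop. I follow it down gently.

Call:
apply_moves --commands '[[[0, 0.2, 0], [0, 0, 0]], [[-0.05, 0.4, 0], [0, 0, 0]], [[-0.05, 0.6, 0], [0, 0, 0]], [[-0.05, 0.7, 0], [0, 0, 0]], [[-0.05, 0.7, 0], [0, 0, 0]]]'

```text
clock: 11.1
ee_pos: [0.6152, -0.0812, 0.0893]
eef_rot: [-90.0, -0.0, -95.7]
force: [-1.7, -1.4, 2.9]
grip_width: 0.148
```

Run:
```python
from h import *
p=readout.sense(); print(bang(p["ee_pos"]),p)
```

```text
(np.float64(-0.004733369641872636), np.float64(0.03990885145762947)) {'clock': 11.1, 'joint_pos': array([-12.4727,  10.6561, 104.9302,  -0.0116,  64.4298,  83.1911]), 'joint_vel': array([ 0.0449, -0.0293,  0.1015,  0.0504, -0.212 ,  0.0015]), 'joint_efforts': array([  1.0367, -40.0938, -32.3207,   0.4554,  -0.3245,   0.0009]), 'ee_pos': array([ 0.6152, -0.0812,  0.0893]), 'eef_rot': array([-90.0172,  -0.0085, -95.6588]), 'force': array([-1.6741, -1.4161,  2.8888]), 'ft_torque': array([-0.2614,  0.2637, -0.0006]), 'grip_width': 0.14826357741900995}
```

Call:
apply_moves --commands '[[[0, 0.1, 0], [0, 0, 0]], [[0, 0.1, 0], [0, 0, 0]]]'

```text
clock: 11.3
ee_pos: [0.6154, -0.0812, 0.0891]
eef_rot: [-90.0, -0.0, -95.7]
force: [-3.9, -1.0, 7.0]
grip_width: 0.148
```

Run:
```python
from h import *
p=readout.sense()["ee_pos"]; b0,r=bang(p);print(b0,r)
bs=np.arange(.2,6.3,.2); rows([slv(b,p[2]-.008*b/6.2832) for b in bs],-95.65); print(bs)
```

```text
-0.0050772765237945845 0.04005567688184389
pose [ 0.6154 -0.0812  0.0891] [-90.0034  -0.0148 -95.6532] F [-3.883  -0.9778  6.9904] w 0.14825254552736417 t 11.3
turn [ 0.0001 -0.0001  0.0003]
[[ 0.82  0.03 -0.09]
 [ 1.58  0.05 -0.32]
 [ 2.28  0.08 -0.7 ]
 [ 2.89  0.1  -1.22]
 [ 3.39  0.13 -1.84]
 [ 3.75  0.15 -2.56]
 [ 3.96  0.18 -3.33]
 [ 4.02  0.21 -4.12]
 [ 3.92  0.23 -4.91]
 [ 3.66  0.26 -5.67]
 [ 3.25  0.28 -6.36]
 [ 2.72  0.31 -6.95]
 [ 2.08  0.33 -7.43]
 [ 1.36  0.36 -7.77]
 [ 0.59  0.38 -7.97]
 [-0.21  0.41 -8.  ]
 [-1.    0.43 -7.87]
 [-1.75  0.46 -7.59]
 [-2.43  0.48 -7.17]
 [-3.01  0.51 -6.62]
 [-3.47  0.53 -5.97]
 [-3.79  0.56 -5.24]
 [-3.95  0.58 -4.45]
 [-3.96  0.61 -3.66]
 [-3.82  0.64 -2.87]
 [-3.51  0.66 -2.13]
 [-3.07  0.69 -1.47]
 [-2.5   0.71 -0.9 ]
 [-1.84  0.74 -0.46]
 [-1.1   0.76 -0.16]
 [-0.31  0.79 -0.02]]
[0.2 0.4 0.6 0.8 1.  1.2 1.4 1.6 1.8 2.  2.2 2.4 2.6 2.8 3.  3.2 3.4 3.6
 3.8 4.  4.2 4.4 4.6 4.8 5.  5.2 5.4 5.6 5.8 6.  6.2]
```

Call:
apply_moves --commands '[[[0.8, 0, -0.15], [0, 0, 0]], [[1.6, 0.05, -0.4], [0, 0, 0]], [[2.3, 0.05, -0.75], [0, 0, 0]], [[2.9, 0.1, -1.25], [0, 0, 0]], [[3.4, 0.1, -1.9], [0, 0, 0]], [[3.75, 0.15, -2.6], [0, 0, 0]], [[3.95, 0.15, -3.4], [0, 0, 0]], [[4.0, 0.2, -4.15], [0, 0, 0]], [[3.9, 0.2, -4.95], [0, 0, 0]], [[3.65, 0.25, -5.7], [0, 0, 0]], [[3.25, 0.25, -6.4], [0, 0, 0]], [[2.7, 0.3, -7.0], [0, 0, 0]], [[2.1, 0.3, -7.45], [0, 0, 0]], [[1.35, 0.35, -7.8], [0, 0, 0]], [[0.6, 0.35, -8.0], [0, 0, 0]], [[-0.2, 0.4, -8.05], [0, 0, 0]], [[-0.2, 0.4, -8.05], [0, 0, 0]]]'

```text
clock: 13.0
ee_pos: [0.5358, -0.0711, 0.0851]
eef_rot: [-89.9, -0.1, -95.6]
force: [1.6, 0.4, 7.5]
grip_width: 0.151
```

Run:
```python
from h import *
p=readout.sense()["ee_pos"]; b0,r=bang(p);print(b0,r)
bs=[*np.arange(3.4,6.3,.2),6.28]; rows([slv(b,p[2]-.008*(b-3.2)/6.2832) for b in bs],-95.65); print(bs)
```

```text
-3.080652950268173 0.04022931314284302
pose [ 0.5358 -0.0711  0.0851] [-89.9082  -0.0506 -95.6159] F [1.6125 0.4372 7.536 ] w 0.15068108007210246 t 13.0
turn [-0.0016  0.0006  0.0009]
[[-0.78  0.03  0.15]
 [-1.52  0.05  0.43]
 [-2.2   0.08  0.85]
 [-2.78  0.1   1.4 ]
 [-3.24  0.13  2.06]
 [-3.56  0.15  2.79]
 [-3.73  0.18  3.57]
 [-3.74  0.21  4.37]
 [-3.59  0.23  5.15]
 [-3.29  0.26  5.89]
 [-2.84  0.29  6.56]
 [-2.28  0.31  7.12]
 [-1.61  0.34  7.56]
 [-0.87  0.37  7.86]
 [-0.08  0.39  8.  ]
 [ 0.24  0.41  8.01]]
[np.float64(3.4), np.float64(3.6), np.float64(3.8000000000000003), np.float64(4.0), np.float64(4.200000000000001), np.float64(4.4), np.float64(4.600000000000001), np.float64(4.800000000000001), np.float64(5.000000000000002), np.float64(5.200000000000001), np.float64(5.400000000000002), np.float64(5.600000000000001), np.float64(5.8000000000000025), np.float64(6.000000000000002), np.float64(6.200000000000003), 6.28]
```

Call:
apply_moves --commands '[[[-0.8, 0, 0.15], [0, 0, 0]], [[-1.5, 0.05, 0.45], [0, 0, 0]], [[-2.2, 0.05, 0.85], [0, 0, 0]], [[-2.8, 0.1, 1.4], [0, 0, 0]], [[-3.25, 0.1, 2.05], [0, 0, 0]], [[-3.55, 0.15, 2.8], [0, 0, 0]], [[-3.75, 0.15, 3.55], [0, 0, 0]], [[-3.75, 0.2, 4.35], [0, 0, 0]], [[-3.6, 0.2, 5.15], [0, 0, 0]], [[-3.3, 0.25, 5.9], [0, 0, 0]], [[-2.85, 0.25, 6.55], [0, 0, 0]], [[-2.3, 0.3, 7.1], [0, 0, 0]], [[-1.6, 0.3, 7.55], [0, 0, 0]], [[-0.9, 0.35, 7.85], [0, 0, 0]], [[-0.1, 0.35, 8.0], [0, 0, 0]], [[0.25, 0.35, 8.0], [0, 0, 0]], [[0.25, 0.35, 8.0], [0, 0, 0]], [[0.25, 0.35, 8.0], [0, 0, 0]]]'

```text
clock: 14.8
ee_pos: [0.615, -0.0821, 0.0812]
eef_rot: [-89.9, -0.1, -95.7]
force: [2.3, -0.1, 6.9]
grip_width: 0.151
```

Run:
```python
from h import *
import cv2
p=readout.sense()["ee_pos"]; print(bang(p))
rows([slv(6.28,p[2])],-95.65)
im=imaging.get_image("side");cv2.imwrite("pics/s3.png",cv2.resize(im[180:300,240:390,::-1],(750,600),interpolation=cv2.INTER_CUBIC))
```

```text
(np.float64(0.016268434211662037), np.float64(0.039825594140478544))
pose [ 0.615  -0.0821  0.0812] [-89.9181  -0.0571 -95.6532] F [ 2.2632 -0.0964  6.8563] w 0.15080938000167307 t 14.8
turn [-0.0014 -0.0001  0.001 ]
[[-0.08 -0.    0.02]]
```

View pics/s3.png

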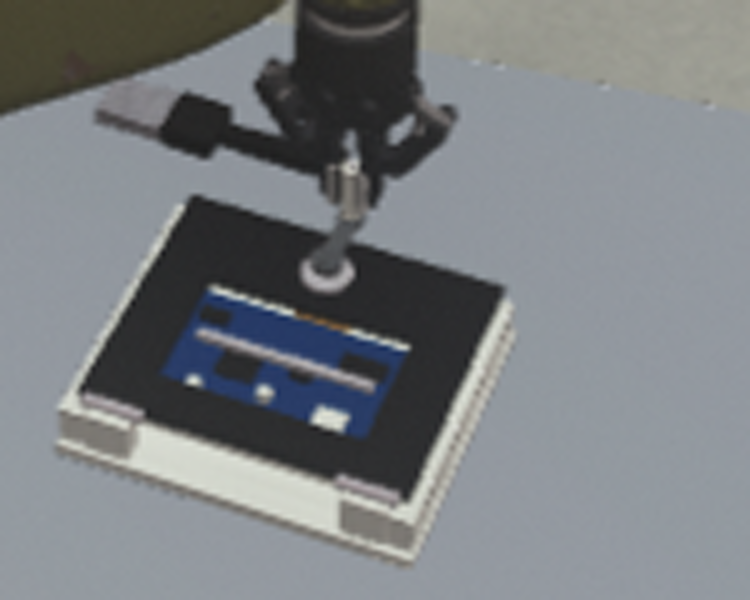

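The side view shows the cover flat, the crank pointing to the carrier's far (+x) edge and the sleeve at about (348,190) still in the pads. I check that it stays still, then hand in.

Call:
apply_moves --commands '[[[0, -0.05, 0], [0, 0, 0]], [[0, -0.05, 0], [0, 0, 0]], [[0, -0.05, 0], [0, 0, 0]], [[0, -0.05, 0], [0, 0, 0]], [[0, -0.05, 0], [0, 0, 0]]]'

```text
clock: 15.35
ee_pos: [0.615, -0.082, 0.0813]
eef_rot: [-89.9, -0.1, -95.6]
force: [2.3, -1.2, 5.6]
grip_width: 0.15
```

Run:
```python
from h import *
s=readout.sense(); print(bang(s["ee_pos"]),s["ee_pos"],s["force"],s["grip_width"],s["joint_vel"])
ticket.finish_job()
```

```text
(np.float64(0.015205086190943243), np.float64(0.039783800835104785)) [ 0.615  -0.082   0.0813] [ 2.3311 -1.2152  5.5847] 0.15008890947941747 [-0.0001  0.0665  0.0024 -0.0225 -0.0637 -0.0368]
the job is handed in; nothing more can be done
```

The job is done and was handed in at about 15.4 s. I folded the cover flat, turned the bolt back from about 2.8 rad until it dropped, then turned it forward one full turn. I finished with the arm still gripping the handle. No verdict came back on hand-in.

| Last check | Reading |
|---|---|
| Cover | Pushed against its stop with the fingertips at 50 mm, flat in the last side picture |
| Drop into the thread | Hand went down about 8 mm, then held firm when pressed |
| Forward turn | Bolt at about 6.30 rad, with a further 7.9 mm down, as expected for one turn |
| Final grip | Steady, with a contact force of about 6 N and the arm essentially still |

- **Position estimate:** my first camera fit put the bolt axis about 3 mm off. The side force showed up during the backward turn, so I corrected it from the measured handle positions.
- **Bystanders:** I didn't touch the brush, reel or jar, but I didn't measure them again at the end.

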